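Close up the setting kit after putting the plier away

TASK

Put the round-nose plier away in the wooden kit case: lay it flat in the empty front compartment and let go of it. Then swing the lid fully shut, and after that press the brass push catch on the lid down to its stop. Leave the shoe last, the mallet and the cup where they are.

Things in the scene. Friction and masses are not known exactly. Their poses are not given: they have to be found in the camera images.
- plier: Chrome round-nose plier lying flat, 162 mm long, 14 mm thick, under 0.25 kg. Origin: on the underside, below the pivot; x runs along the plier to the tips of the nose (62 mm ahead), the handles end 100 mm behind; z up. The pivot block (34 mm along x, 22 mm wide in y, flat sides) is the place to grip; the handles spread to 53 mm.
- plier_mid (a point): The middle of the plier's length and thickness: 19 mm behind the pivot, 7 mm above the underside. Axes as the plier's.
- case: Wooden kit case fixed to the bench, 150 mm deep (x) by 216 mm wide (y) by 60 mm high; walls 8 mm, floor 8 mm. Origin: centre of its underside; x points away from the robot to the hinged side, z up. A 40 mm high divider along y splits it into an empty front compartment on the robot's side and a narrow back one that already holds two steel dies.
- tray (a point): Centre of the floor of the empty front compartment, 8 mm above the bench, axes as the case's. The compartment is 93 mm (x) by 200 mm (y) and 52 mm deep below the rim; the divider's top is 48 mm above the bench. The plier fits lying along y, nose either way.
- lid (a joint): Angle of the lid in rad: 0 shut flat on the case, 1.57 upright, up to 2.2 leaning back away from the robot. It stands at 1.75 to 2.05 at the start and stays where it is left (stiff hinge, about 3 N at the edge). The lid is a board 150 by 216 mm, 10 mm thick.
- lid_hinge (a point): Middle of the hinge line: at the top of the case's far wall, 75 mm beyond the case's origin, 60 mm above the bench; the hinge runs along the case's y.
- lid_edge (a point): Middle of the lid's free edge, on its outer face (the upper face when shut), 150 mm from the hinge.
- catch (a joint): Travel of the brass push catch in m: 0 standing proud, 0.010 at its stop. It stays where it is left and takes about 7 to 9 N to move. At the start 0.
- catch_top (a point): Middle of the pressing face of the catch: a brass bar 60 mm (along y) by 22 mm on the outer face of the lid, on its middle line, 128 mm from the hinge. The face stands 15 mm above the lid's outer face, 5 mm when fully pressed; it is pressed square to the lid. With the lid shut and the catch up it is 85 mm above the bench.
- last: Beech shoe last standing loose on its sole, 237 mm long (x, toe forward), 84 mm wide, 85 mm high; origin on the bench near its middle. Leave alone.
- mallet: Black rubber mallet lying loose: head 60 mm across and 100 mm long (y), handle 200 mm along -x; origin on the bench below the head's middle. Leave alone.
- cup: Enamel cup of brass grommets, 84 mm across, 80 mm high, loose; origin at the centre of its foot. Leave alone.
Mind the look-alikes: they are no part of the job. There is more than one size of the plier; the one meant has the size given above.

How it is judged:
By the outcome, as a careful person would: the job done as asked, in the order asked, and still so for the second after the job is handed in, with the robot touching nothing.
It also fails if it takes over 67 s, if anything falls off the work surface, if the arm or the gripper's body presses on something with over 40 N, if the wrist force passes 120 N, or if a joint passes its speed limit or range.

ROBOT

A 7-joint arm with a two-finger parallel gripper is mounted at the origin on the work surface. World frame = base frame: x ahead of the robot, y to its left, z up, the work surface at z = 0. Lengths are in m, angles in rad, forces in N, time in s.
With the tool pointing down it reaches from about 0.4 to 0.9 m from the base axis. Payload 5.6 kg.
Tool frame: the origin (TCP) lies midway between the tips of the shut fingers; the grasp point (between the pads) lies 19 mm behind it; z points along the fingers, y is the line along which they close (so a half turn about z gives the same grasp; the last joint's range is limited). The gripper opens to 92 mm and grips with 3 to 60 N. Pads are 20 mm wide; open, the fingers measure 128 mm over their backs; the gripper's body (75 mm by 189 mm) begins 69 mm behind the grasp point.
Start: joints at [-1.301, 0.468, -0.012, 1.603, 0.006, 1.071, -0.056], TCP at [0.2, 0.618, 0.215] pointing down, gripper open.
Joint ranges: [-2.53, 2.53], [-0.31, 2.02], [-1.57, 1.55], [0.28, 2.44], [-1.29, 4.43], [0.15, 1.84], [-2.92, 2.92]. Speed limits (rad/s): [2.57, 2.57, 3.14, 3.14, 3.14, 3.14, 3.14].

INTERFACE

Orientations are given as a 3x3 rotation matrix whose columns are the frame's x, y, z axes.
In Python, from station import env, effector, solver, viewer, workorder, search_frame, tip_of gives the robot as it stands. Calls block until the motion is done:
- env.reach(position, orientation): joint-space move of the TCP to a pose.
- env.movel(position, frame=None, rate=0.15): straight line of the TCP; frame=None keeps the orientation; rate is the mean speed in m/s.
- env.goto_joints(angles): joint-space move.
- effector.release() and effector.grasp(squeeze=None): open the fingers fully, or close them until they stop; squeeze is the grip in N (None keeps the last).
- env.pause(seconds).
- solver.inverse_kinematics(position, orientation): joint angles nearest the present ones, or None.
- env.sense(): the state.
- viewer.read_camera(name): name is "side" or "top" or "wrist"; returns (picture, depth): 384x512x3 uint8, red, green, blue; 384x512 float32, m along the optical axis (not along the pixel's ray), 0 where there is no reading.
- viewer.camera_info(name): a dict with "intrinsics" (3x3 intrinsics, pixels), "eye" and "rotation" of the camera in the world; the wrist camera has in their place "T_tool_cam" (4x4, takes a point from camera to tool coordinates, whose origin is the TCP and whose axes are the flange's). Camera axes: x right, y up, looking along -z (the intrinsics and any distortion apply to the point x, -y, -z); pixel columns grow to the right and rows downward; lengths in m; the calibration is good to about 2 mm. A picture is of the moment at which its call begins: read the wrist's pose just before it. camera_info takes no time and is no camera call.
A pose or a line that the arm cannot do raises env.PlanningError and nothing moves.
- workorder.finish_job(): hands the job in; it is judged then, once.
Trained networks look in the newest picture that a camera, given by its name, has taken for a name from the list of things; names that differ only in an ending like _2 or _b are one class to them, and where a whole thing is asked for, a point or a joint stands for the part that bears it (a point fixed in the world has none). Each returns a list of dicts, best first, with "score" (0 to 1); they miss things now and then, are a little off and sometimes report something else, mostly with a low value. They report only what shows in the picture. A call takes as long as a camera call. They do not tell look-alikes from the thing itself.
- search_frame(camera, name): "at" ([x, y, z] in m, in world coordinates, good to about 4 mm: the middle of the surface that is visible of it).
- tip_of(camera, name): "at" ([x, y, z] in m, in world coordinates, good to about 4 mm: a listed point, or the origin of a listed thing).
The state is a dict: "t": time; "joint_positions": joint angles; "joint_velocities": joint speeds; "tau": joint torques, N m; "ee_pos": TCP position; "tcp_rot": TCP orientation; "wrist_force": force on the tool from outside, world axes, zero at the start; "moment": the same for the moment, N m; "gripper_width": finger opening in m; "grasp_force": force on a finger pad.
Only numpy, scipy, OpenCV 4.12 (cv2) and the standard library are available. Lean on these libraries where they do the work, as an engineer would, in place of code of your own. Each camera call takes 0.05 s, during which the arm holds its last target. There are 200 camera calls.

## Working session

There is one attempt and no reset: what is moved stays moved. The work goes in short steps, each a Python script; the robot and the scene stay as the last script left them, time stands still between calls to the robot, and variables do not carry over. Pictures are saved under pics/ and viewed, at most 10 in all, crops included, and the job is handed in when it is done.

```bash
mkdir -p pics; ls
cat > h.py <<'E'
import numpy as np, cv2
from station import env, effector, solver, viewer, workorder, search_frame, tip_of
np.set_printoptions(precision=4,suppress=True)
def cam(name):
    s=env.sense(); im,d=viewer.read_camera(name); ci=viewer.camera_info(name)
    K=np.array(ci["intrinsics"])
    if name=="wrist":
        T=np.array(ci["T_tool_cam"]); R=np.array(s["tcp_rot"]); p=np.array(s["ee_pos"])
        R,e=R@T[:3,:3],R@T[:3,3]+p
    else: R,e=np.array(ci["rotation"]),np.array(ci["eye"])
    v,u=np.mgrid[:d.shape[0],:d.shape[1]]
    dist=np.array(ci.get("distortion",np.zeros(5)),float)
    n=cv2.undistortPoints(np.stack([u,v],-1).reshape(-1,1,2).astype(float),K,dist).reshape(*d.shape,2)
    P=np.stack([n[...,0]*d,-n[...,1]*d,-d],-1)@R.T+e
    P[d==0]=np.nan
    return im,d,P
def save(im,name,s=1.5): cv2.imwrite("pics/"+name,cv2.resize(im[...,::-1],None,fx=s,fy=s))
def down(yaw): # tool x at yaw, z down
    c,s=np.cos(yaw),np.sin(yaw)
    return np.array([[c,s,0],[s,-c,0],[0,0,-1.]])
E
python3 - <<'E'
from h import *
for c in ["top","side"]:
    im,d,P=cam(c); save(im,c+"0.png"); print(c,{k:v for k,v in viewer.camera_info(c).items()})
    for n in ["plier","plier_mid","case","tray","lid_hinge","lid_edge","catch_top","last","mallet","cup"]:
        print(n,[(np.array(o["at"]).round(3).tolist(),round(o["score"],2)) for o in tip_of(c,n)], [(np.array(o["at"]).round(3).tolist(),round(o["score"],2)) for o in search_frame(c,n)] if n=="plier" else "")
s=env.sense();print(s["t"],s["tcp_rot"],s["gripper_width"])
E
```

```text
pics
top {'intrinsics': array([[418.7586,   0.    , 255.4801],
       [  0.    , 418.7586, 194.1001],
       [  0.    ,   0.    ,   1.    ]]), 'eye': array([0.2742, 0.0166, 1.31  ]), 'rotation': array([[-0.0173,  0.9804, -0.1965],
       [-0.9997, -0.0131,  0.0228],
       [ 0.0198,  0.1968,  0.9802]])}
plier [([0.278, 0.282, 0.005], 0.88), ([0.477, 0.168, -0.002], 0.6)] [([0.474, 0.137, 0.01], 0.8), ([0.288, 0.308, 0.018], 0.64)]
plier_mid [([0.479, 0.15, 0.006], 0.73), ([0.291, 0.298, 0.007], 0.56), ([0.638, -0.178, 0.168], 0.52), ([0.738, -0.044, 0.002], 0.39)] 
case [([0.487, -0.178, 0.002], 0.76), ([0.465, -0.182, 0.008], 0.75)] 
tray [([0.46, -0.182, 0.009], 0.58)] 
lid_hinge [([0.562, -0.176, 0.06], 0.88)] 
lid_edge [([0.627, -0.181, 0.197], 0.97)] 
catch_top [([0.632, -0.176, 0.169], 0.42)] 
last [([0.609, -0.455, -0.001], 0.87)] 
mallet [([0.736, -0.04, 0.004], 0.6)] 
cup [([0.623, 0.453, 0.002], 0.97)] 
side {'intrinsics': array([[438.6907,   0.    , 258.9081],
       [  0.    , 438.6907, 187.7123],
       [  0.    ,   0.    ,   1.    ]]), 'eye': array([-0.092 , -1.0256,  0.7444]), 'rotation': array([[ 0.8652,  0.2325, -0.4443],
       [-0.5011,  0.4333, -0.7491],
       [ 0.0183,  0.8707,  0.4914]])}
plier [([0.283, 0.279, -0.004], 0.8), ([0.48, 0.17, -0.001], 0.54)] [([0.286, 0.29, 0.015], 0.59), ([0.477, 0.134, 0.01], 0.49)]
plier_mid [([0.292, 0.299, 0.011], 0.65)] 
case [([0.485, -0.176, 0.005], 0.98)] 
tray [([0.47, -0.184, 0.008], 0.81), ([0.618, 0.451, -0.001], 0.17)] 
lid_hinge [([0.558, -0.176, 0.061], 0.93)] 
lid_edge [([0.629, -0.178, 0.194], 0.77)] 
catch_top [([0.479, 0.173, -0.002], 0.54)] 
last [([0.613, -0.457, -0.001], 0.83)] 
mallet [] 
cup [([0.615, 0.449, 0.002], 0.84), ([0.481, 0.152, 0.005], 0.66)] 
1.2 [[-0.9514  0.3079  0.    ]
 [ 0.3079  0.9514 -0.    ]
 [-0.     -0.     -1.    ]] 0.09173623521060494
```

View pics/top0.png

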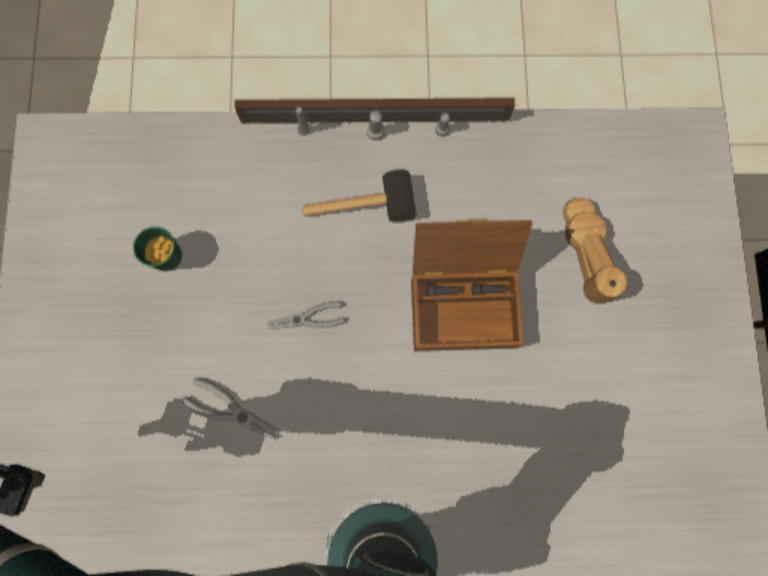

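View pics/side0.png

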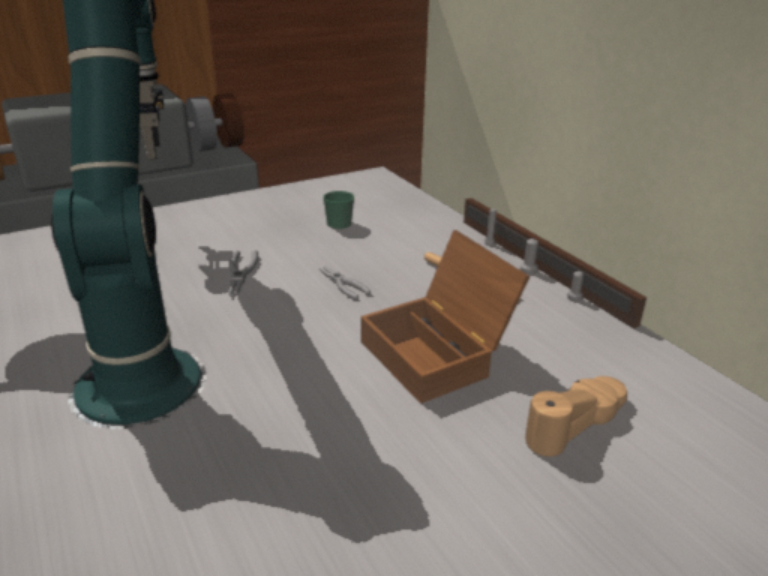

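Two pliers show. The near one, around (235,415) in the top picture, is the larger (about 200 mm). The one around (305,316) is about 160 mm with its nose to the left (+y), so that is the right one. The lid leans back. I'll measure both pliers and the case, then move above the small one.

```bash
cat >> h.py <<'E'
def plier_fit(P,c,r=0.11,zlo=0.006,zhi=0.03):
    m=(np.abs(P[...,2]-(zlo+zhi)/2)<(zhi-zlo)/2)&(np.hypot(P[...,0]-c[0],P[...,1]-c[1])<r)
    q=P[m][:,:2]; (cx,cy),(w,h),a=cv2.minAreaRect((q*1000).astype(np.float32))
    b=cv2.boxPoints(((cx,cy),(w,h),a)); 
    e=[b[1]-b[0],b[2]-b[1]]; L=max(e,key=np.linalg.norm)
    return np.array([cx,cy])/1000, max(w,h),min(w,h), np.arctan2(L[1],L[0]), q, np.median(P[m][:,2])
E
python3 - <<'E'
from h import *
im,d,P=cam("top")
for c in [(0.477,0.155),(0.285,0.3)]:
    print(plier_fit(P,c,0.11)[:4],plier_fit(P,c)[5])
# case rim: z 0.052..0.068
m=(P[...,2]>0.052)&(P[...,2]<0.064)&(abs(P[...,0]-.48)<.12)&(abs(P[...,1]+.178)<.14)
q=P[m][:,:2]; print("rim",cv2.minAreaRect((q*1000).astype(np.float32)),q.min(0),q.max(0))
R=down(0.0)
for yaw in (0,np.pi): 
    print(yaw,solver.inverse_kinematics([0.46,0.155,0.27],down(yaw)))
ci=viewer.camera_info("wrist");print(ci["T_tool_cam"])
E
```

```text
(array([0.4782, 0.1471]), 192.07855224609375, 189.3534393310547, np.float32(1.3951112)) 0.01179399193634989
(array([0.2744, 0.2956]), 191.05247497558594, 182.0260467529297, np.float32(-1.4834886)) 0.015032451436582495
rim ((486.31365966796875, -181.8990478515625), (154.8555145263672, 217.60108947753906), 0.9462809562683105) [ 0.4077 -0.2912] [ 0.5655 -0.0725]
0 [-1.0025  0.1259  0.6728  1.9651 -0.0889  1.0794 -1.8623]
3.141592653589793 [-0.6445  0.1213  0.2746  1.9459 -0.0372  1.0792  1.2165]
[[ 0.0007  0.9654  0.2609  0.0734]
 [ 1.     -0.0005 -0.0009 -0.0016]
 [-0.0007  0.2609 -0.9654 -0.1699]
 [ 0.      0.      0.      1.    ]]
```

Run:
```python
from h import *
for yaw in (1.7,1.7-np.pi):
    print(yaw,*[solver.inverse_kinematics(p,down(yaw)) for p in ([0.478,0.15,0.2],[0.46,-.18,.07])])
q=[(abs(solver.inverse_kinematics([0.478,0.15,0.2],down(y))[6]),y) for y in (1.7,1.7-np.pi)]
y=min(q)[1]; env.reach([0.478,0.15,0.2],down(y))
im,d,P=cam("wrist"); save(im,"w1.png"); np.save("w1.npy",P); np.save("w1im.npy",im)
b=P[(np.abs(P[...,2])<.005)]; print("bench",np.median(b[:,2]))
for n in ["plier","plier_mid"]:
    print(n,[(np.array(o["at"]).round(3).tolist(),round(o["score"],2)) for o in tip_of("wrist",n)])
m=(P[...,2]>np.median(b[:,2])+.005)&(P[...,2]<.03)&(np.hypot(P[...,0]-.478,P[...,1]-.15)<.12)
m=cv2.morphologyEx(m.astype(np.uint8),cv2.MORPH_OPEN,np.ones((3,3)))>0
q=P[m]; print(len(q),cv2.minAreaRect((q[:,:2]*1000).astype(np.float32)),np.percentile(q[:,2],[5,50,95]))
print(y,env.sense()["t"],env.sense()["ee_pos"])
```

```text
1.7 [-0.7765  0.2393  0.4716  2.0017 -0.1347  0.9303 -0.1065] [-0.4096  0.5788  0.9115  2.129  -0.6819  0.756   1.0771]
-1.4415926535897932 [-0.3191  0.2375 -0.0596  1.9735  0.0175  0.9311  2.8833] [-0.6344  0.915   1.341   2.1385 -1.0753  1.07   -1.716 ]
bench -0.00031074087616095314
plier [([0.276, 0.278, 0.0], 0.79), ([0.477, 0.174, 0.003], 0.75)]
plier_mid [([0.476, 0.156, 0.005], 0.65), ([0.289, 0.302, 0.003], 0.61)]
2427 ((480.5711975097656, 151.50692749023438), (51.099117279052734, 157.75685119628906), 8.525551795959473) [0.0083 0.0118 0.0146]
1.7 3.3667 [0.4779 0.1509 0.1999]
```

View pics/w1.png

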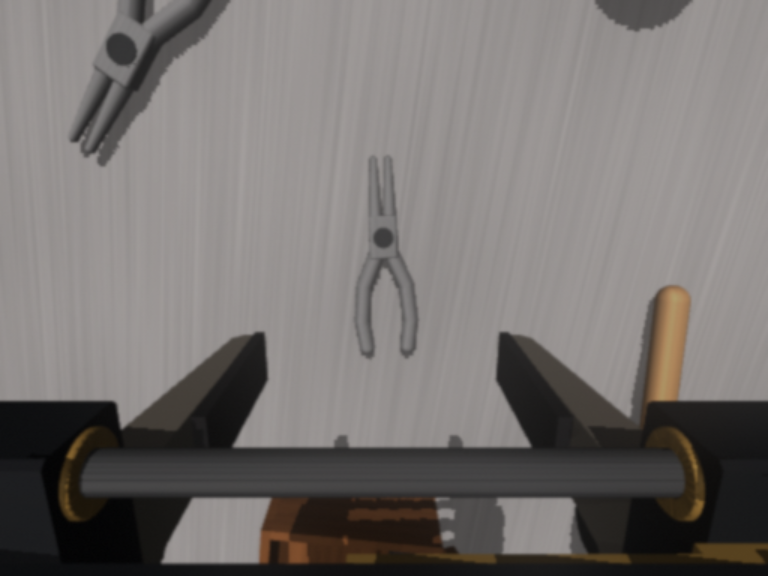

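The wrist view confirms it: the plier below the gripper measures 158×51 mm, with the pivot at about (383,237) and the nose at the top (+y). I'll grasp it.

Run:
```python
from h import *
P=np.load("w1.npy"); print("pivot",np.nanmedian(P[154:163,251:260].reshape(-1,3),0))
m=[(np.nanmedian(P[v-1:v+2,u-1:u+2].reshape(-1,3),0)) for u,v in [(249,158),(261,158)]]; print(m)
R=down(1.719); p=np.array([.478,.171])
env.reach([*p,.08],R); env.movel([*p,.006],rate=.1)
f0=env.sense()["wrist_force"]
effector.grasp(30); s=env.sense(); print(s["gripper_width"],s["grasp_force"],s["ee_pos"],f0,s["wrist_force"])
env.movel([*p,.17],rate=.15); s=env.sense(); print(s["gripper_width"],s["grasp_force"],s["wrist_force"],s["moment"])
env.reach([.465,-.161,.19],down(np.pi/2+.02))
im,d,P=cam("wrist"); save(im,"w2.png"); np.save("w2.npy",P)
for n in ["case","tray","plier_mid","plier"]:
    print(n,[(np.array(o["at"]).round(3).tolist(),round(o["score"],2)) for o in tip_of("wrist",n)])
s=env.sense(); print(s["t"],s["ee_pos"],s["gripper_width"])
m=(P[...,2]>.054)&(P[...,2]<.066)&(abs(P[...,0]-.486)<.09)&(abs(P[...,1]+.18)<.125)
m=cv2.morphologyEx(m.astype(np.uint8),cv2.MORPH_OPEN,np.ones((2,2)))>0
q=P[m][:,:2]; print(len(q),cv2.minAreaRect((q*1000).astype(np.float32)),q.min(0),q.max(0))
```

```text
pivot [0.4759 0.1693 0.0147]
[array([0.469 , 0.1684, 0.0141]), array([0.4827, 0.1705, 0.0146])]
0.021655393137076047 29.958824515342712 [0.4777 0.171  0.0059] [-0.3668  1.2923 -0.4272] [-1.044  -0.0646  0.5194]
0.02152342201864908 29.958365857601166 [ 0.2219  0.3407 -1.926 ] [-0.0174  0.0939 -0.0036]
case [([0.48, -0.18, 0.0], 0.73)]
tray [([0.466, -0.182, 0.008], 0.8)]
plier_mid [([0.464, -0.178, 0.188], 0.69)]
plier [([0.468, -0.155, 0.185], 0.59)]
8.625 [ 0.4653 -0.16    0.1899] 0.021708283595142333
5271 ((487.0997619628906, -181.7100830078125), (152.88900756835938, 216.219970703125), 0.8827254772186279) [nan nan] [nan nan]
```

View pics/w2.png

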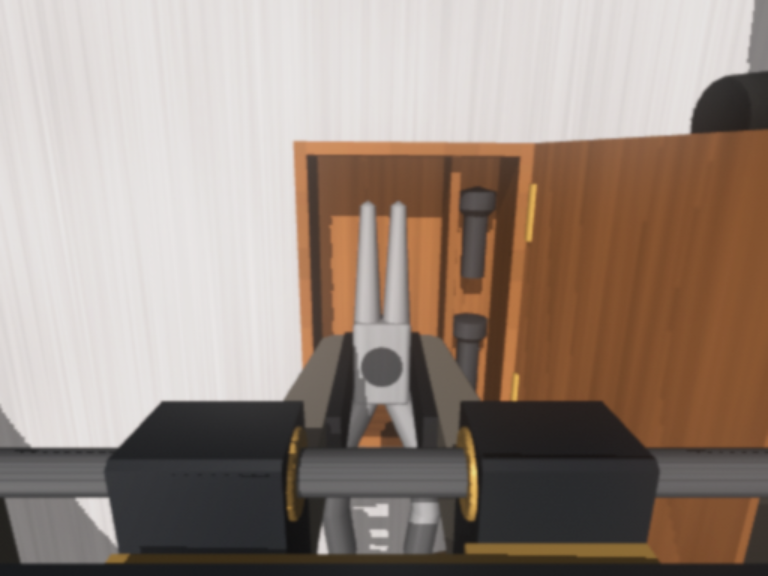

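The plier is held firmly and square, with its nose toward the front compartment's +y end, and the case is fitted. The fully open fingers (128 mm) don't fit in the 93 mm compartment. I'll release with the fingertips just above the rim.

Run:
```python
from h import *
R=down(np.pi/2+.0155); p=[.466,-.1625]
env.movel([*p,.19],R,rate=.1); env.movel([*p,.063],rate=.12); env.pause(.3)
s=env.sense(); print(s["wrist_force"],s["ee_pos"])
effector.release(); env.pause(.3); s=env.sense(); print(s["gripper_width"],s["wrist_force"])
env.movel([*p,.2],rate=.2); 
im,d,P=cam("wrist"); save(im,"w3.png")
for n in ["plier_mid","plier"]:
    print(n,[(np.array(o["at"]).round(3).tolist(),round(o["score"],2)) for o in tip_of("wrist",n)])
im,d,P=cam("top"); save(im[180:250,270:355],"t3.png",6)
print([(np.array(o["at"]).round(3).tolist(),round(o["score"],2)) for o in tip_of("top","lid_edge")],env.sense()["t"])
```

```text
[-0.1817 -0.1097 -1.8248] [ 0.4663 -0.1624  0.0634]
0.09201605917410846 [-0.6199  0.3633 -0.411 ]
plier_mid [([0.464, -0.181, 0.014], 0.85)]
plier [([0.469, -0.16, 0.007], 0.9)]
[([0.625, -0.178, 0.196], 0.86)] 12.875
```

View pics/w3.png

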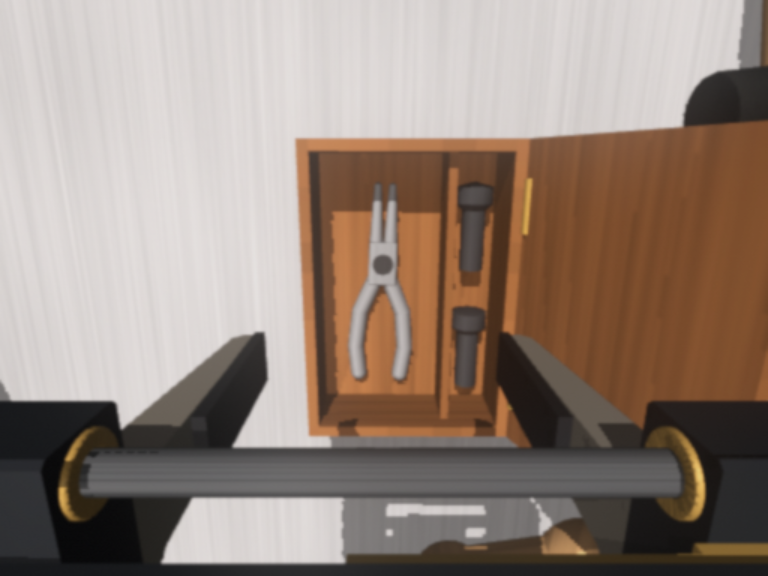

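The plier lies flat in the front compartment, pivot at about (382,265), clear of the walls and divider. Next I shut the lid, pushing from behind with closed fingers, off to the side of the catch.

Run:
```python
from h import *
y=-.245; H=np.array([.562,.06])
def pt(th,r): return H+r*np.array([-np.cos(th),np.sin(th)])+.010*np.array([np.sin(th),np.cos(th)])
arc=[pt(t,r)+[.010*np.sin(t),0.] for t,r in [(1.57,.09),(1.3,.095),(1.0,.10),(.75,.105),(.5,.11),(.3,.115),(.15,.115)]]
best=None
for yaw in (0.0155,np.pi+.0155):
    qs=[solver.inverse_kinematics(p,down(yaw)) for p in ([.70,y,.15],[.5,y,.13],[.447,y,.07])]
    print(yaw,qs)
    if all(q is not None for q in qs):
        c=max(abs(q[6]) for q in qs)
        if best is None or c<best[0]: best=(c,yaw)
yaw=best[1]; R=down(yaw); np.save("yaw.npy",yaw)
env.movel([.466,-.1625,.32],rate=.25); effector.grasp(10)
env.reach([.70,y,.30],R); env.movel([.70,y,.15],rate=.2)
for w in [[.63,.15],*arc]:
    env.movel([w[0],y,w[1]],R,rate=.12); s=env.sense(); print(s["ee_pos"],s["wrist_force"])
z=arc[-1][1]; x=H[0]-.118
while z>.060:
    z-=.003; env.movel([x,y,z],R,rate=.05); f=env.sense()["wrist_force"]; print(round(z,4),f)
    if f[2]>15: break
print(env.sense()["t"])
```

```text
0.0155 [array([-0.259 ,  0.8682,  0.9629,  1.4424, -0.7324,  1.2137, -0.7613]), array([-0.3268,  0.5811,  0.9665,  1.9503, -0.5996,  0.9281, -0.6128]), array([-0.2558,  0.5945,  0.8902,  2.0917, -0.6757,  0.7699, -0.492 ])]
3.157092653589793 [array([ 0.0826,  0.6959,  0.3345,  1.4154, -0.2422,  1.0707,  2.0474]), array([ 0.0944,  0.4282,  0.3784,  1.9259, -0.2103,  0.8257,  2.1715]), array([ 0.156 ,  0.4551,  0.3424,  2.0681, -0.2443,  0.6561,  2.2472])]
[ 0.6303 -0.2447  0.1503] [-0.6966 -0.9828 -0.3103]
[ 0.5821 -0.2447  0.1497] [-0.0213 -0.3154 -0.4948]
[ 0.5561 -0.2449  0.1542] [-0.2117 -0.3025  0.517 ]
[ 0.5252 -0.2449  0.1496] [-0.0449 -0.864  -0.0148]
[ 0.4993 -0.245   0.139 ] [ 0.1012  0.5304 -0.0302]
[ 0.4755 -0.2451  0.1217] [-0.0623 -0.5087  0.7551]
[ 0.4584 -0.2451  0.1037] [ 0.1662  1.5347 -0.2554]
[ 0.4514 -0.245   0.0871] [ 0.2709 -0.1902 -0.3668]
0.0841 [-0.6003 -1.2116 -0.0645]
0.0811 [-0.2424 -0.3687  0.4463]
0.0781 [-0.2315  0.422  -0.7999]
0.0751 [ 0.2241 -0.21   -0.5081]
0.0721 [ 0.6951  0.2058 -0.1278]
0.0691 [-4.2299  2.6685 15.882 ]
21.925
```

Run:
```python
from h import *
R=down(float(np.load("yaw.npy")))
env.movel([.444,-.245,.17],rate=.2)
im,d,P=cam("wrist"); save(im,"w4.png"); np.save("w4.npy",P)
for n in ["catch_top","lid_edge"]:
    print(n,[(np.array(o["at"]).round(3).tolist(),round(o["score"],2)) for o in tip_of("wrist",n)])
m=(P[...,2]>.079)&(P[...,2]<.092)&(abs(P[...,0]-.435)<.06)&(abs(P[...,1]+.18)<.06)
print(m.sum(),cv2.minAreaRect((P[m][:,:2]*1000).astype(np.float32)),np.median(P[m],0))
m=(abs(P[...,2]-.07)<.02)&(abs(P[...,0]-.51)<.04)&(abs(P[...,1]+.18)<.09)
if m.sum(): A=np.c_[P[m][:,:2],np.ones(m.sum())]; print("lid plane",np.linalg.lstsq(A,P[m][:,2],rcond=None)[0],np.median(P[m][:,2]))
im,d,P=cam("top"); 
print([(np.array(o["at"]).round(3).tolist(),round(o["score"],2)) for o in tip_of("top","catch_top")],env.sense()["t"])
```

```text
catch_top [([0.434, -0.178, 0.078], 0.9)]
lid_edge [([0.409, -0.181, 0.068], 0.83)]
1706 ((432.0851745605469, -182.41026306152344), (21.965898513793945, 59.83891677856445), 1.41598641872406) [ 0.4329 -0.1828  0.0847]
lid plane [-0.0004  0.0011  0.0702] 0.06979311376226072
[] 22.8333
```

View pics/w4.png

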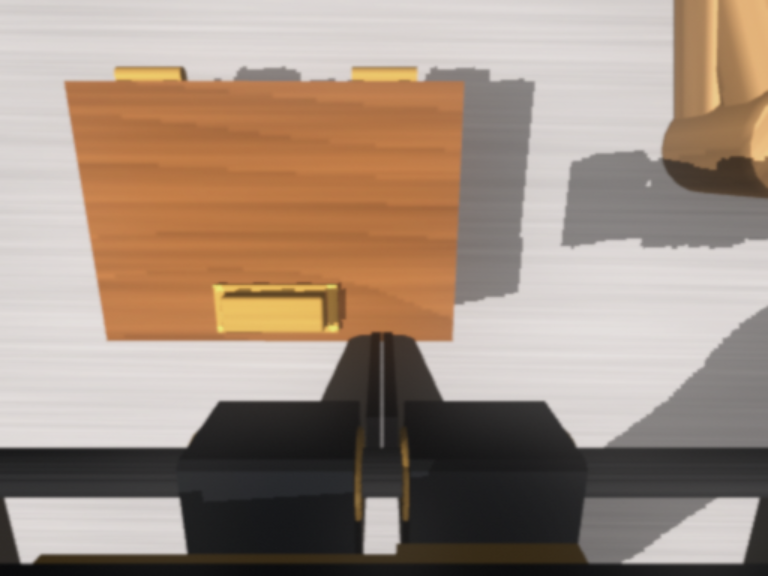

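The lid is flat (plane z = 0.070, no slope). The catch stands proud at (0.432, -0.182), top 85 mm above the bench, at about (272,312) in the picture. Pressing it now.

Run:
```python
from h import *
R=down(float(np.load("yaw.npy"))); p=[.4325,-.1822]
env.movel([*p,.14],R,rate=.15); env.movel([*p,.09],rate=.1); z=.087
while z>.066:
    env.movel([*p,z],R,rate=.03); s=env.sense(); f=s["wrist_force"]; print(round(z,4),s["ee_pos"][2],f)
    if f[2]>25: break
    z-=.0015
env.movel([*p,.2],rate=.15); env.movel([.40,-.245,.25],rate=.15)
im,d,P=cam("wrist"); save(im,"w5.png")
m=(P[...,2]>.0725)&(P[...,2]<.092)&(abs(P[...,0]-.432)<.012)&(abs(P[...,1]+.182)<.028)
print("catch z",m.sum(),np.median(P[m][:,2]))
im,d,P=cam("top"); save(im,"t5.png"); print(env.sense()["t"],env.sense()["wrist_force"])
```

```text
0.087 0.08724765040005363 [ 0.0735 -0.1069 -0.8622]
0.0855 0.0855295562312695 [-0.4456 -0.4738 -0.4105]
0.084 0.08412215716239926 [-0.4033 -0.7365  3.5894]
0.0825 0.08258834767154997 [-0.0191  0.552   4.2839]
0.081 0.08105661192211826 [-0.153   0.6326  3.7231]
0.0795 0.07951290313531105 [-0.6377  0.2806  4.1027]
0.078 0.07799109605672945 [-0.823   0.6766  3.158 ]
0.0765 0.07648466025523426 [-0.2509  0.7525  2.8248]
0.075 0.0752912384843084 [-0.5479  1.978   7.3858]
0.0735 0.07496741102488727 [-5.4584  4.3691 26.2475]
catch z 1025 0.07464792266504844
28.4167 [-0.2326 -0.252  -0.468 ]
```

View pics/w5.png

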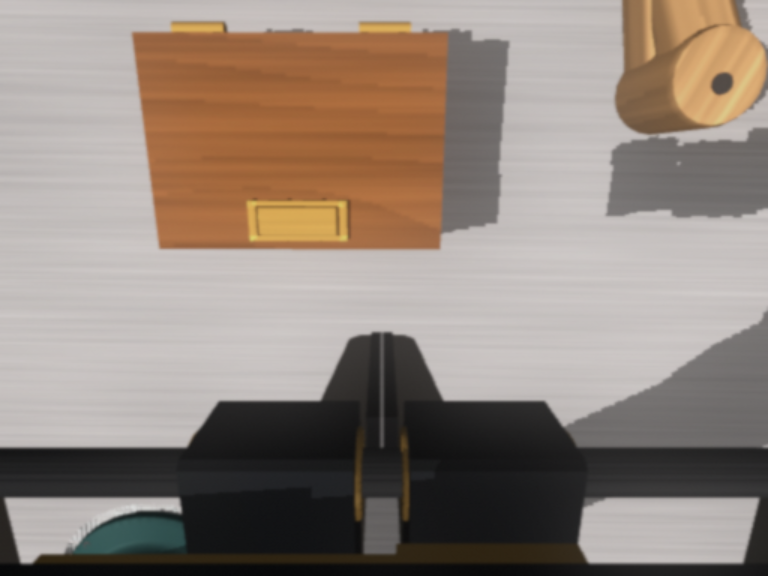

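View pics/t5.png

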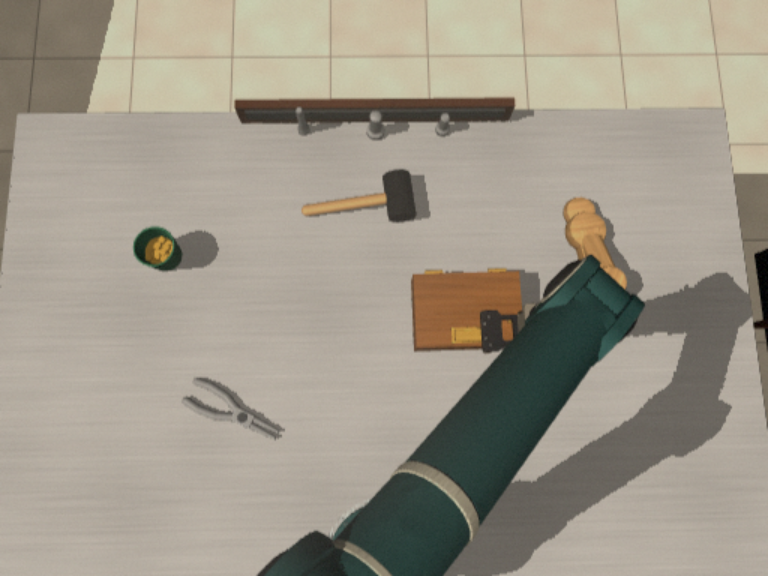

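The catch is down at its stop (top at 75 mm), the lid is shut, and the last, mallet and cup are where they were. The arm touches nothing.

```bash
python3 -c "
from h import *
print(workorder.finish_job())"
```

```text
the job is handed in; nothing more can be done
None
```

The 162 mm plier lies flat in the front compartment (let go at rim height, because the open fingers don't fit inside), the lid is shut, the catch is pressed to its stop, and the job was handed in at about 28 s of the 67 s limit.

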